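# Close the stirrer's service hatch and hold it shut

## Task

The service hatch in the top of the laboratory stirrer is open: turn the wing of its quarter-turn fastener until the wing points the way the slot in the loose hatch cover will lie, then fit the cover over the hatch with the wing standing up through the slot. Press the cover down against its springy gasket until it is flush on the frame all round, and finish while still holding it pressed down there (do not let go: a colleague will lock it). Leave the sample jars standing where they are.

Things in the scene. Friction and masses are not known exactly. Their poses are not given: they have to be found in the camera images.
- stirrer: white laboratory stirrer base, fixed to the bench, 170 (x) by 220 (y) by 70 mm tall, with a 90 by 140 mm hatch opening in its top. Origin at the centre of its underside, z up. The control knob is on its -x side, the fastener in the half of the opening towards its +y. The flat top around the opening, 70 mm above the bench, is the frame that the cover must lie flush on.
- hatch_center (a point): centre of the hatch opening, level with the frame's top face, 70 mm above the bench; axes as those of the stirrer. The closed cover's origin belongs here, its axes along the stirrer's.
- wing_top (a point): top of the fastener's steel wing, on its turning axis, 52 mm to +y of the hatch centre and 34 mm above the frame. The wing is an upright blade 30 mm long, 9 mm thick and 24 mm tall (from 10 to 34 mm above the frame), on a 10 mm round shaft that stands on a bridge across the opening. The wing's length lies along this point's y axis.
- wing (a joint): turning angle of the wing, rad, growing anticlockwise seen from above; stops at 0 and 1.8, stays where it is left (friction about 0.06 N m). 0: the wing's length lies along the stirrer's y axis (locking, across the slot); 1.571: along the stirrer's x axis, as the slot in the closed cover lies.
- gasket (a joint): how far the black rubber gasket is squeezed, m: 0 free, standing 5 mm above the frame; 0.005 when the cover is flush on the frame. It acts as one spring of 1700 N/m all round (about 8.5 N in all at flush, the cover's weight included). The ring measures 110 (x) by 160 (y) mm outside, 10 mm wide.
- cover: loose grey hatch cover, a plate 120 (x) by 170 (y) by 5 mm, about 0.2 kg, lying on the bench handle up. Origin at the centre of the plate's underside, z up. It has one slot through it near its +y end and a steel bow handle.
- cover_slot (a point): centre of the cover's slot at the plate's underside, 52 mm to +y of the cover's origin; the slot is 38 mm long along the cover's x and 17 mm wide along its y. Closed, the wing's axis passes through here.
- cover_handle (a point): middle of the handle's bar, 36 mm above the plate's underside and 15 mm to -y of the cover's origin. The bar runs along the cover's y, 70 mm long, 10 mm wide (x), 14 mm tall (29 to 43 mm above the underside); the two posts under it are at its ends, 24 mm of free space under the bar.
- jar_a: closed sample jar with a blue screw cap, 56 mm across and 85 mm tall, standing on the bench; leave it standing where it is. Origin at the centre of its underside, z up.
- jar_b: closed sample jar with a blue screw cap, 56 mm across and 85 mm tall, standing on the bench; leave it standing where it is. Origin at the centre of its underside, z up.
- jar_c: closed sample jar with a blue screw cap, 56 mm across and 85 mm tall, standing on the bench; leave it standing where it is. Origin at the centre of its underside, z up.
There are look-alikes about, which are no part of the job. What is shaped like the jar_a but green is not meant.

How it is judged:
By the outcome, as a careful person would: the job done as asked, in the order asked, and still so for the second after the job is handed in, while the arm keeps its last pose, push and grip.
It also fails if it takes over 64 s, if anything falls off the work surface, if the arm or the gripper's body presses on something with over 40 N, if the wrist force passes 120 N, or if a joint passes its speed limit or range.

## Robot

A 7-joint arm with a two-finger parallel gripper is mounted at the origin on the work surface. World frame = base frame: x ahead of the robot, y to its left, z up, the work surface at z = 0. Lengths are in m, angles in rad, forces in N, time in s.
With the tool pointing down it reaches from about 0.4 to 0.85 m from the base axis. Payload 4.5 kg.
Tool frame: the origin (TCP) lies on the mounting face of the last link; the fingertips stand 166 mm ahead of it and the grasp point (between the pads) lies 147 mm ahead of it (manip.grasp_offset is the distance from the TCP to the grasp point, in m); z points along the fingers, y is the direction in which the jaws open and shut (so a half turn about z gives the same grasp; the last joint's range is limited). The gripper opens to 88 mm and grips with 3 to 60 N. Pads are 18 mm wide; open, the fingers measure 123 mm over their backs; the gripper's body (75 mm by 187 mm) begins 45 mm behind the grasp point.
Start: joints at [-1.228, 0.689, -0.195, 1.565, 0.157, 0.902, -0.215], TCP at [0.19, 0.595, 0.405] pointing down, gripper open.
Joint ranges: [-3.01, 3.01], [-0.46, 2.08], [-1.47, 1.51], [0.13, 2.56], [-1, 4.14], [0.04, 2.09], [-2.66, 2.66]. Speed limits (rad/s): [2.57, 2.57, 3.14, 3.14, 3.14, 3.14, 3.14].

## Interface

Orientations are given as a unit quaternion [x, y, z, w].
In Python, from bench import manip, vision, nets gives the robot as it stands.
- The arm moves only by the tool apply_moves, never from a script. Its argument "rows" is text: rows parted by semicolons, each of 5 numbers parted by spaces: the shift along the tool's x, y, z in mm, then the turn about the tool's z in rad, then the opening, from -1 (shut) to 1 (fully open), so that 0 is half open. In form: x y z spin fingers; .... A call has 1 to 5 rows; each row shifts and turns the pose as measured when the row begins, along the tool's axes as they then stand; what a row does not reach is not made up. A row lasts 1/12 s, in which the tool goes at most 41.7 mm and 7.16 degrees, less where a joint would pass 70% of its speed; a pose out of reach is approached as far as the arm can. A call with a gripper value outside its range is refused whole. The fingers move at their own pace and stop on an object; "newtons" is the grip in N (left out, the last holds). Time passes only in rows, so rows that do not move let the fingers close. It gives the time, the measured TCP pose, the force and the opening at its end, in the units of the state.
- manip.state(): the state, without advancing time (a new reading comes with each control period).
- vision.grab_frame(name): name is "scene" or "top"; returns the picture (480x640x3 uint8, red, green, blue); there is no depth.
- vision.calibration(name): a dict with "mtx" (3x3 intrinsics, pixels), "k1" (the pictures are not rectified: a ray, as slopes to the right and down, at radius r is drawn at 1 + k1 r^2 times it, then the intrinsics apply), "rvec" (rotation vector, rad) and "tvec" (3), from world to camera coordinates, as OpenCV has them. Camera axes: x right, y down, z forward; pixel columns grow to the right and rows downward; lengths in m; the calibration is good to about 2 mm. A picture is of the moment at which its call begins. calibration takes no time and is no camera call.
- manip.sign_off(): hands the job in, once; it reports no verdict.
Trained networks look in the newest picture that a camera, given by its name, has taken for a name from the list of things; names that differ only in an ending like _2 or _b are one class to them, and where a whole thing is asked for, a point or a joint stands for the part that bears it (a point fixed in the world has none). Each returns a list of dicts, best first, with "confidence" (0 to 1); they miss things now and then, are a little off and sometimes report something else, mostly with a low value. They report only what shows in the picture. A call takes as long as a camera call. They do not tell look-alikes from the thing itself.
- nets.search_frame(name, camera): "bbox" ([left, top, right, bottom] in pixels, round what is visible of it).
- nets.mark_of(name, camera): "location" ([column, row] in pixels: a listed point, or the origin of a listed thing).
The state is a dict: "time_s": time; "joint_positions": joint angles; "joint_velocities": joint speeds; "joint_torque": joint torques, N m; "tcp_pos": TCP position; "tcp_rot": TCP orientation; "contact_force": force on the tool from outside, world axes, zero at the start; "torque": the same for the moment, N m; "width": opening from 0.0 (shut) to 1.0 (fully open).
Only numpy, scipy, OpenCV 4.12 (cv2) and the standard library are available. Lean on these libraries where they do the work, as an engineer would, in place of code of your own. Each camera call takes 0.05 s, during which the arm holds its last target. There are 200 camera calls.

## Working session

There is one attempt and no reset: what is moved stays moved. The work goes in short steps, Python scripts to look and compute and a tool call to move; the robot and the scene stay as the last step left them, time stands still between calls to the robot, and variables do not carry over. Pictures are saved under pics/ and viewed, about 8 in all and at most 12, crops included, and the job is handed in when it is done.

Besides the shell and the picture viewer there is one more tool, called after "Emit:" by a JSON object that holds its "api" and its "payload", one argument or row to a line. apply_moves: Moves the arm, as the interface text tells. Its arguments: {"type":"object","properties":{"rows":{"type":"string"},"newtons":{"type":"number"}},"required":["rows"]}

```bash
mkdir -p pics; ls
cat > h.py <<'E'
import numpy as np,cv2
from bench import manip,vision,nets
def cal(n):
    c=vision.calibration(n);R=cv2.Rodrigues(np.array(c['rvec'],float))[0];return np.array(c['mtx'],float),float(c['k1']),R,np.array(c['tvec'],float).ravel()
def proj(n,P):
    K,k,R,t=cal(n);c=np.atleast_2d(P)@R.T+t;s=c[:,:2]/c[:,2:];s=s*(1+k*(s**2).sum(1,keepdims=True));return s*[K[0,0],K[1,1]]+K[:2,2]
def ray(n,uv):
    K,k,R,t=cal(n);d=(np.array(uv,float)-K[:2,2])/[K[0,0],K[1,1]];s=d.copy()
    for _ in range(30): s=d/(1+k*(s@s))
    return -R.T@t, R.T@np.array([s[0],s[1],1])
def at(n,uv,z):
    o,d=ray(n,uv);return o+d*(z-o[2])/d[2]
def grab(n,f=None):
    im=vision.grab_frame(n)
    if f: cv2.imwrite('pics/'+f,cv2.cvtColor(im,cv2.COLOR_RGB2BGR))
    return im
E
python3 - <<'E'
from h import *
for n in('scene','top'):
    grab(n,n+'0.png');K,k,R,t=cal(n);print(n,-R.T@t,K[0,0],k,R[2])
    for q,z in(('stirrer',0),('hatch_center',.07),('wing_top',.104),('cover',0),('cover_slot',0),('cover_handle',.036),('jar_a',0)):
        for r in nets.mark_of(q,n)[:4]: print(q,np.round(r['location']),round(r['confidence'],2),np.round(at(n,r['location'],z),3))
print(manip.state()); print(manip.grasp_offset)
E
```

```text
pics
scene [ 1.15406272 -0.07885085  0.71600226] 452.4600795026485 -0.08727942642223606 [-0.68270138  0.12936222 -0.71915523]
stirrer [414. 275.] 0.65 [0.589 0.221 0.   ]
hatch_center [421. 249.] 0.81 [0.583 0.228 0.07 ]
wing_top [450. 241.] 0.69 [0.603 0.274 0.104]
wing_top [315. 320.] 0.59 [ 0.734 -0.012  0.104]
cover [202. 277.] 0.79 [ 0.512 -0.214  0.   ]
cover_slot [224. 274.] 0.72 [ 0.513 -0.167  0.   ]
cover_handle [184. 270.] 0.78 [ 0.517 -0.243  0.036]
jar_a [306. 242.] 0.95 [0.452 0.016 0.   ]
jar_a [309. 280.] 0.87 [0.562 0.004 0.   ]
jar_a [314. 322.] 0.81 [ 0.666 -0.004  0.   ]
jar_a [277. 211.] 0.57 [ 0.337 -0.035  0.   ]
top [0.34352936 0.00634025 0.98613994] 488.9775212398192 -0.11684354168148937 [ 0.20202321  0.0214781  -0.9791452 ]
stirrer [224. 214.] 0.91 [0.589 0.226 0.   ]
hatch_center [222. 205.] 0.94 [0.59  0.217 0.07 ]
wing_top [193. 194.] 0.55 [0.597 0.268 0.104]
wing_top [321. 288.] 0.33 [0.44  0.012 0.104]
cover [436. 264.] 0.85 [ 0.52 -0.22  0.  ]
cover_slot [412. 263.] 0.82 [ 0.517 -0.17   0.   ]
cover_handle [450. 260.] 0.76 [ 0.522 -0.238  0.036]
cover_
[... 243 characters left out ...]
oint_positions': array([-1.22822111,  0.68906218, -0.19458269,  1.5653263 ,  0.15729644,
        0.90252461, -0.21509679]), 'joint_velocities': array([ 0.0001732 ,  0.0030596 ,  0.00136254, -0.00080439, -0.00029258,
       -0.00167192,  0.00064779]), 'joint_torque': array([ 8.68614211e-05, -5.27439559e+01, -1.26662046e+00, -1.53740627e+01,
       -5.17983211e-02, -6.61447084e-04,  1.27286384e-05]), 'tcp_pos': array([0.18991628, 0.59544096, 0.40475886]), 'tcp_rot': array([1.53768477e-01, 9.88106904e-01, 3.03997234e-05, 7.89964356e-06]), 'contact_force': array([-1.10030587,  0.24740568, -0.59765622]), 'torque': array([ 0.01241758, -0.00182878,  0.02069941]), 'width': 0.9998650655449333}
0.1473
```

View pics/top0.png

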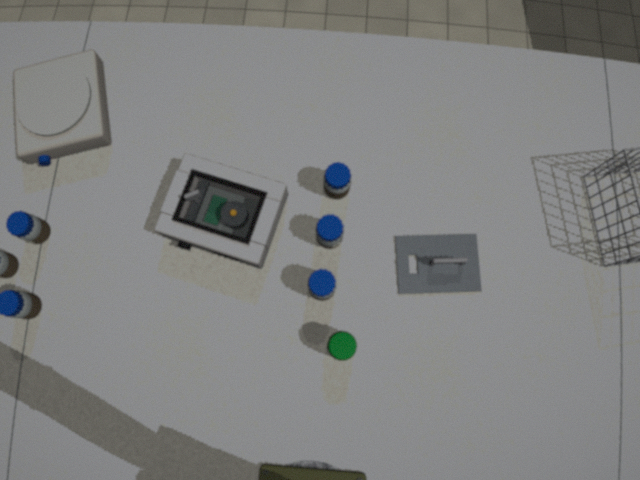

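View pics/scene0.png

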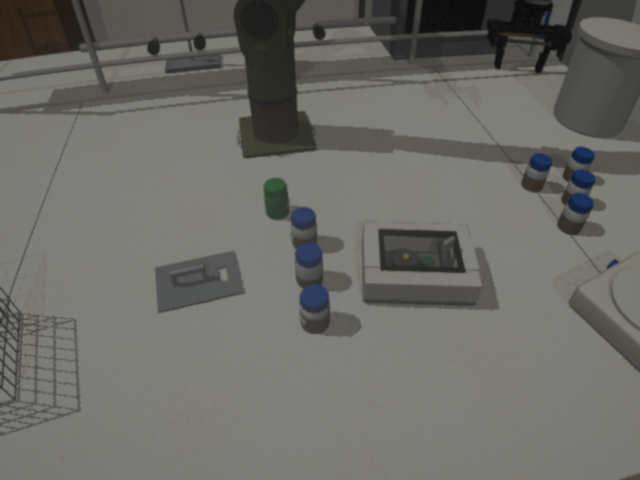

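Run:
```python
import cv2,numpy as np
t=cv2.imread('pics/top0.png');s=cv2.imread('pics/scene0.png')
def c(i,x,y,w,h): return cv2.resize(i[y:y+h,x:x+w],(400,300),interpolation=cv2.INTER_CUBIC)
o=np.vstack([np.hstack([c(t,145,145,160,120),c(t,385,220,107,80)]),np.hstack([c(s,350,205,140,105),c(s,145,240,107,80)])])
cv2.imwrite('pics/z0.png',o)
```

```text
(no output)
```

View pics/z0.png

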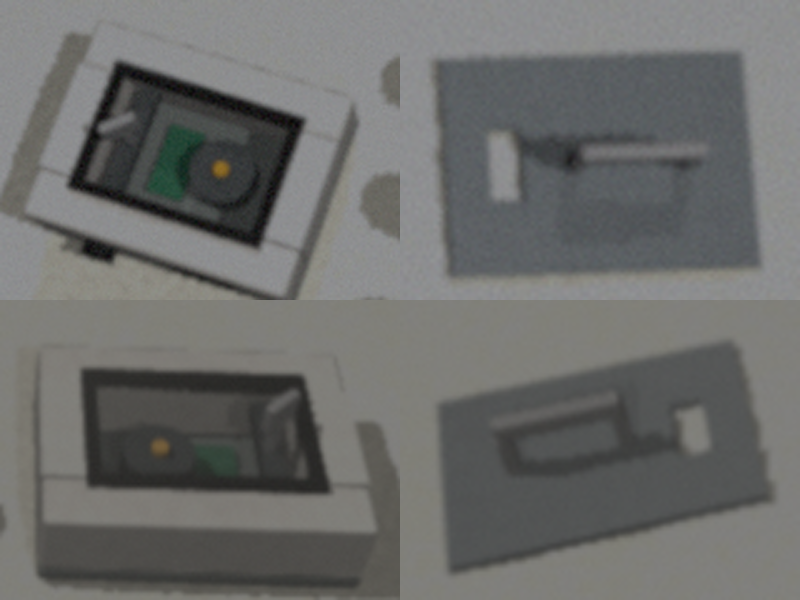

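```bash
cat > fit.py <<'E'
from h import *
from scipy.optimize import least_squares
def loc(off,s,p): return np.array(p,float)/s+np.array(off)
def T(p,L):
    c,s=np.cos(p[2]),np.sin(p[2]);L=np.atleast_2d(L);return np.c_[p[0]+c*L[:,0]-s*L[:,1],p[1]+s*L[:,0]+c*L[:,1],L[:,2]]
def fit(obs,p0):
    f=lambda p:np.concatenate([(proj(n,T(p,l))-u).ravel() for n,l,u in obs])
    r=least_squares(f,p0,loss='soft_l1');print(np.round(r.x,4));print(np.round(f(r.x).reshape(-1,2),1).tolist());return r.x
E
python3 - <<'E'
from fit import *
q=lambda a,b,z:np.array([[a,b,z],[a,-b,z],[-a,-b,z],[-a,b,z]])
q2=lambda a,b,z:np.array([[-a,-b,z],[-a,b,z],[a,b,z],[a,-b,z]])
A=((145,145),2.5);B=((350,205),400/140);C=((385,220),400/107);D=((145,240),400/107)
gt=('top',q(.055,.08,.075),loc(*A,[(118,62),(306,120),(260,247),(68,187)]))
st=('top',q(.085,.11,.07)[[0,1,3]],loc(*A,[(98,22),(355,97),(25,213)]))
gs=('scene',q2(.055,.08,.075),loc(*B,[(82,70),(303,76),(330,193),(88,186)]))
ss=('scene',q2(.085,.11,.07),loc(*B,[(38,47),(335,55),(375,232),(43,221)]))
print('stirrer both');p=fit([gt,st,gs,ss],[.59,.22,-.3]);print('top');fit([gt,st],p);print('scene');fit([gs,ss],p)
wt=loc(*A,[(97,128),(135,118)]);ws=loc(*B,[(270,115),(298,92)])
w=T(p,[0,.052,.104]);print('wing',w,proj('top',w),wt,proj('scene',w),ws)
for n,u in(('top',wt),('scene',ws)):
    a,b=at(n,u[0],.104),at(n,u[1],.104);d=b-a;print(n,a,b,np.hypot(*d[:2]),'ang of len rel stirrer y',(np.arctan2(d[1],d[0])-np.pi/2-p[2])%np.pi)
h=np.array([[0,.020,.043],[0,-.05,.043]]);sl=np.array([[0,.052,.005]])
ct=[('top',q(.06,.085,.005),loc(*C,[(33,60),(340,52),(360,267),(48,276)])),('top',h,loc(*C,[(180,153),(307,150)])),('top',sl,loc(*C,[(104,165)]))]
cs=[('scene',q2(.06,.085,.005),loc(*D,[(37,103),(335,42),(372,199),(52,272)])),('scene',h[::-1],loc(*D,[(92,128),(215,97)])),('scene',sl,loc(*D,[(292,130)]))]
print('cover');c=fit(ct+cs,[.52,-.22,0]);fit(ct,c);fit(cs,c);print('handle',T(c,[0,-.015,.036]))
E
```

```text
stirrer both
[ 0.5877  0.2215 -0.2334]
[[-0.5, -1.8], [-0.2, -1.7], [-0.7, 0.1], [-0.8, -0.7], [-0.1, -2.5], [-0.1, -1.1], [-2.3, -0.9], [-1.3, -0.8], [-0.9, -0.5], [-1.1, -1.0], [-1.0, -1.0], [-0.9, -1.2], [-0.7, -0.9], [1.4, -0.2], [-1.1, 0.2]]
top
[ 0.5854  0.22   -0.2291]
[[-0.1, -0.5], [0.4, -0.7], [0.1, 1.2], [-0.1, 0.7], [0.2, -1.2], [0.5, -0.2], [-1.7, 0.6]]
scene
[ 0.5897  0.2226 -0.2345]
[[-0.5, -0.2], [0.1, 0.1], [-0.1, -0.3], [-0.2, -0.4], [-0.1, -0.7], [0.2, -0.3], [2.3, 0.6], [-0.3, 0.9]]
wing [[0.59969044 0.27213558 0.104     ]] [[190.89582642 192.94449253]] [[183.8 196.2]
 [199.  192.2]] [[448.39716622 239.6063327 ]] [[444.5  245.25]
 [454.3  237.2 ]]
top [0.59227819 0.28493208 0.104     ] [0.60230167 0.25671846 0.104     ] 0.02994124559065775 ang of len rel stirrer y 0.5747392199040764
scene [0.61257426 0.25903056 0.104     ] [0.59567299 0.28599506 0.104     ] 0.0318235318685918 ang of len rel stirrer y 0.7932670604683689
cover
[ 0.5203 -0.2213  0.1071]
[[0.7, -0.7], [-0.4, -0.7], [-0.6, -0.6], [0.1, -0.3], [-1.1, -0.8], [-0.2, -1.1], [-0.5, -0.5], [-0.1, -0.2], [-0.9, -1.0], [-1.1, -1.5], [-1.3, -1.2], [-0.9, -1.8], [1.3, -1.2], [-0.4, -1.2]]
[ 0.519  -0.222   0.1059]
[[1.1, -0.1], [-0.1, -0.0], [-0.3, 0.1], [0.3, 0.4], [-0.8, -0.1], [0.1, -0.3], [-0.2, 0.2]]
[ 0.5238 -0.22    0.1081]
[[0.3, 0.9], [-0.2, 0.0], [-0.3, -0.3], [-0.7, 0.1], [-0.3, -0.5], [2.0, 0.0], [0.2, -0.0]]
handle [[ 0.52195101 -0.23623252  0.036     ]]
```

```bash
cat > plan.py <<'E'
from h import *
from scipy.spatial.transform import Rotation as Ro
def jaw(s):
    y=Ro.from_quat(s['tcp_rot']).as_matrix()[:,1];return np.arctan2(y[1],y[0])
def plan(pos,ang,n=None,maxstep=38):
    s=manip.state();R=Ro.from_quat(s['tcp_rot']).as_matrix();p=s['tcp_pos'];d=np.array(pos)-p
    sp=-((ang-jaw(s)+np.pi/2)%np.pi-np.pi/2)
    n=n or max(1,int(np.ceil(max(np.linalg.norm(d)*1000/maxstep,abs(sp)/.118))))
    print('t',round(s['time_s'],2),'tcp',np.round(p,4),'jaw',round(jaw(s),4),'tilt',np.round(R[:,2],3),'F',np.round(s['contact_force'],1),'M',np.round(s['torque'],2),'w',round(s['width'],3),'j',np.round(s['joint_positions'],2));print('d',np.round(d*1000,1),'spin',round(sp,3))
    rows=[]
    for i in range(n):
        v=R.T@d/n*1000;rows.append('%.0f %.0f %.0f %.3f'%(*v,sp/n) if n>1 else '%.1f %.1f %.1f %.3f'%(*v,sp));R=R@Ro.from_rotvec([0,0,sp/n]).as_matrix()
    print('\n'.join(rows))
E
python3 -c "
from plan import *
plan([.599,.2715,.36],.42)"
```

```text
t 0.8 tcp [0.1899 0.5954 0.4048] jaw 1.262 tilt [ 0.  0. -1.] F [-1.1  0.2 -0.6] M [ 0.01 -0.    0.02] w 1.0 j [-1.23  0.69 -0.19  1.57  0.16  0.9  -0.22]
d [ 409.1 -323.9  -44.8] spin 0.842
-35 -13 3 0.060
-36 -11 3 0.060
-36 -9 3 0.060
-37 -7 3 0.060
-37 -4 3 0.060
-37 -2 3 0.060
-37 -0 3 0.060
-37 2 3 0.060
-37 4 3 0.060
-37 7 3 0.060
-36 9 3 0.060
-36 11 3 0.060
-35 13 3 0.060
-34 15 3 0.060
```

Emit:
{"api": "apply_moves", "payload": {
  "rows": "-35 -13 3 0.06 1; -36 -11 3 0.06 1; -36 -9 3 0.06 1; -37 -7 3 0.06 1; -37 -4 3 0.06 1",
  "newtons": 20
}}

```text
time_s: 1.22
tcp_pos: [0.331, 0.4843, 0.3889]
tcp_rot: [0.295, 0.955, 0.004, -0.005]
contact_force: [0.8, 0.3, 0.1]
width: 1.001
```

Emit:
{"api": "apply_moves", "payload": {
  "rows": "-37 -2 3 0.06 1; -37 0 3 0.06 1; -37 2 3 0.06 1; -37 4 3 0.06 1; -37 7 3 0.06 1"
}}

```text
time_s: 1.63
tcp_pos: [0.4832, 0.3636, 0.3717]
tcp_rot: [0.441, 0.898, 0.005, -0.006]
contact_force: [-0.2, 1.1, -0.7]
width: 0.998
```

Emit:
{"api": "apply_moves", "payload": {
  "rows": "-36 9 3 0.06 1; -36 11 3 0.06 1; -35 13 3 0.06 1; -34 15 3 0.06 1; 0 0 0 0 1"
}}

```text
time_s: 2.05
tcp_pos: [0.6106, 0.2561, 0.357]
tcp_rot: [0.556, 0.831, 0.003, -0.002]
contact_force: [0.4, -0.8, -0.3]
width: 1.005
```

```bash
python3 -c "
from plan import *
plan([.599,.2715,.248],.42)"
```

```text
t 2.05 tcp [0.6106 0.2561 0.357 ] jaw 0.3919 tilt [ 0.     0.008 -1.   ] F [ 0.4 -0.8 -0.3] M [-0.18  0.01 -0.09] w 1.005 j [-0.46  0.79 -0.01  1.5   0.    0.85 -0.08]
d [ -11.6   15.4 -109. ] spin -0.028
6 -2 36 -0.009
6 -2 36 -0.009
6 -2 36 -0.009
```

Emit:
{"api": "apply_moves", "payload": {
  "rows": "8 -3 20 -0.02 0; 8 -3 25 0 0; 0 0 25 0 0; 0 0 15 0 0; 0 0 0 0 0"
}}

```text
time_s: 2.47
tcp_pos: [0.6032, 0.2653, 0.2705]
tcp_rot: [0.551, 0.835, 0.006, 0.001]
contact_force: [-0.1, -0.0, -0.1]
width: 0.646
```

```bash
python3 -c "
from plan import *
plan([.599,.2715,.248],.42)"
```

```text
t 2.47 tcp [0.6032 0.2653 0.2705] jaw 0.4038 tilt [ 0.008  0.009 -1.   ] F [-0.1 -0.  -0.1] M [-0.08  0.13  0.06] w 0.646 j [-0.48  0.89 -0.02  1.57  0.01  0.67 -0.09]
d [ -4.2   6.2 -22.5] spin -0.016
7.2 -1.6 22.5 -0.016
```

Emit:
{"api": "apply_moves", "payload": {
  "rows": "7 -2 0 -0.016 0; 0 0 0 0 0; 0 0 12 0 0; 0 0 10 0 0; 0 0 0 0 0"
}}

```text
time_s: 2.88
tcp_pos: [0.5989, 0.2733, 0.2502]
tcp_rot: [0.543, 0.84, 0.008, 0.002]
contact_force: [-0.5, 0.2, 0.3]
width: 0.497
```

Run:
```python
from plan import *
plan([.599,.2715,.248],.42)
t=grab('top');s=grab('scene')
def c(i,x,y,w,h): return cv2.resize(i[y:y+h,x:x+w,::-1],(400,300),interpolation=cv2.INTER_CUBIC)
cv2.imwrite('pics/z1.png',np.hstack([c(t,135,130,160,120),c(s,370,165,140,105)]))
```

```text
t 2.88 tcp [0.5989 0.2733 0.2502] jaw 0.4231 tilt [ 0.012  0.012 -1.   ] F [-0.5  0.2  0.3] M [-0.06  0.07 -0.  ] w 0.497 j [-0.49  0.92 -0.02  1.58  0.02  0.62 -0.09]
d [ 0.1 -1.8 -2.2] spin 0.003
-1.7 -0.7 2.2 0.003
```

View pics/z1.png

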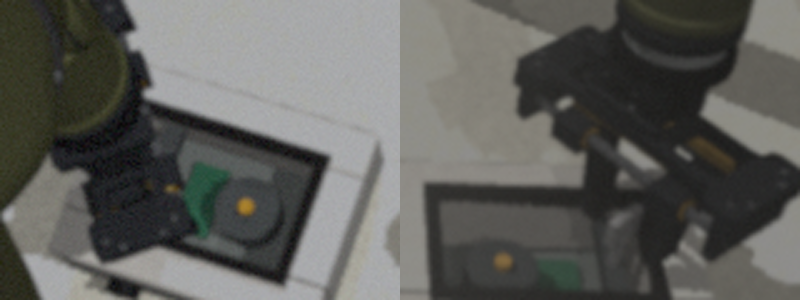

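Emit:
{"api": "apply_moves", "payload": {
  "rows": "-2 0 0 0 -1; 0 0 0 0 -1; 0 0 0 0 -1; 0 0 0 0 -1; 0 0 0 0 -1",
  "newtons": 15
}}

```text
time_s: 3.4
tcp_pos: [0.6, 0.2705, 0.2526]
tcp_rot: [0.543, 0.839, 0.008, 0.002]
contact_force: [-7.4, -3.4, 6.0]
width: 0.146
```

```bash
python3 -c "
from plan import *
plan([.599,.2715,.248],1.338)"
```

```text
t 3.4 tcp [0.6    0.2705 0.2526] jaw 0.4219 tilt [ 0.012  0.011 -1.   ] F [-7.4 -3.4  6. ] M [-0.62  1.74  0.09] w 0.146 j [-0.48  0.92 -0.02  1.58  0.02  0.63 -0.09]
d [-1.   1.  -4.6] spin -0.916
0 -0 1 -0.115
0 -0 1 -0.115
0 -0 1 -0.115
0 -0 1 -0.115
0 0 1 -0.115
0 0 1 -0.115
0 0 1 -0.115
0 0 1 -0.115
```

Emit:
{"api": "apply_moves", "payload": {
  "rows": "0 0 0 0 -1; 0 0 0 0 -1; 0 0 0 0 -1; 0 0 0 0 -1; 0 0 0 0 -1"
}}

```text
time_s: 3.82
tcp_pos: [0.5989, 0.2699, 0.2525]
tcp_rot: [0.543, 0.84, 0.006, 0.001]
contact_force: [-1.1, -0.4, -0.1]
width: 0.098
```

```bash
python3 -c "
from plan import *
plan([.599,.2715,.248],1.338)"
```

```text
t 3.82 tcp [0.5989 0.2699 0.2525] jaw 0.4223 tilt [ 0.008  0.01  -1.   ] F [-1.1 -0.4 -0.1] M [-0.15  0.34  0.07] w 0.098 j [-0.48  0.92 -0.02  1.58  0.02  0.63 -0.09]
d [ 0.1  1.6 -4.5] spin -0.916
0 0 1 -0.114
0 0 1 -0.114
0 0 1 -0.114
0 0 1 -0.114
0 0 1 -0.114
0 0 1 -0.114
0 0 1 -0.114
0 0 1 -0.114
```

Emit:
{"api": "apply_moves", "payload": {
  "rows": "0 0 0 -0.1 -1; 0 0 0 -0.1 -1; 0 0 0 -0.1 -1; 0 0 0 -0.1 -1; 0 0 0 -0.1 -1"
}}

```text
time_s: 4.23
tcp_pos: [0.5992, 0.2705, 0.2525]
tcp_rot: [0.31, 0.951, 0.006, 0.003]
contact_force: [0.7, 0.3, -0.1]
width: 0.098
```

Emit:
{"api": "apply_moves", "payload": {
  "rows": "0 0 0 -0.1 -1; 0 0 0 -0.1 -1; 0 0 0 -0.1 -1; 0 0 0 0 -1; 0 0 0 0 -1"
}}

```text
time_s: 4.65
tcp_pos: [0.5995, 0.2707, 0.2525]
tcp_rot: [0.158, 0.987, 0.006, 0.004]
contact_force: [-1.5, 0.8, -0.1]
width: 0.101
```

```bash
python3 -c "
from plan import *
plan([.599,.2715,.2525],1.338)"
```

```text
t 4.65 tcp [0.5995 0.2707 0.2525] jaw 1.2545 tilt [ 0.009  0.011 -1.   ] F [-1.5  0.8 -0.1] M [-0.14  0.37  0.02] w 0.101 j [-0.37  0.93 -0.24  1.57  0.3   0.66  0.5 ]
d [-0.5  0.8  0. ] spin -0.084
0.8 0.6 -0.0 -0.084
```

Emit:
{"api": "apply_moves", "payload": {
  "rows": "0 0 0 -0.084 -1; 0 0 0 0 -1; 0 0 0 0 -1; 0 0 0 0 -1"
}}

```text
time_s: 4.98
tcp_pos: [0.5996, 0.2709, 0.2525]
tcp_rot: [0.12, 0.993, 0.006, 0.004]
contact_force: [-1.0, -0.5, 0.7]
width: 0.102
```

```bash
python3 -c "
from plan import *
plan([.599,.2715,.2525],1.338)"
```

```text
t 4.98 tcp [0.5996 0.2709 0.2525] jaw 1.3294 tilt [ 0.01   0.011 -1.   ] F [-1.  -0.5  0.7] M [-0.18  0.33  0.07] w 0.102 j [-0.36  0.93 -0.26  1.57  0.33  0.67  0.56]
d [-0.6  0.6  0. ] spin -0.009
0.7 0.5 -0.0 -0.009
```

Emit:
{"api": "apply_moves", "payload": {
  "rows": "0 0 0 0 0.2; 0 0 0 0 0.2; 0 0 0 0 0.2; 0 0 -10 0 0.2; 0 0 -30 0 0.2"
}}

```text
time_s: 5.4
tcp_pos: [0.5982, 0.2695, 0.2887]
tcp_rot: [0.123, 0.992, 0.003, 0.001]
contact_force: [-0.6, 0.4, -0.7]
width: 0.452
```

Emit:
{"api": "apply_moves", "payload": {
  "rows": "0 0 -35 0 0.2; 0 0 -35 0 0.2; 0 0 0 0 0.2"
}}

```text
time_s: 5.65
tcp_pos: [0.5989, 0.2697, 0.3673]
tcp_rot: [0.124, 0.992, 0.006, 0.004]
contact_force: [0.3, 0.5, 1.2]
width: 0.6
```

```bash
python3 -c "
from plan import *
plan([.520,-.238,.34],.107)"
```

```text
t 5.65 tcp [0.5989 0.2697 0.3673] jaw 1.3224 tilt [ 0.01  0.01 -1.  ] F [0.3 0.5 1.2] M [ 0.05 -0.02  0.  ] w 0.6 j [-0.33  0.78 -0.3   1.5   0.27  0.89  0.6 ]
d [ -78.9 -507.7  -27.3] spin 1.215
-3 -37 2 0.087
-7 -36 2 0.087
-10 -35 2 0.087
-13 -34 2 0.087
-16 -33 2 0.087
-18 -32 2 0.087
-21 -30 2 0.087
-24 -28 2 0.087
-26 -26 2 0.087
-28 -24 2 0.087
-30 -21 2 0.087
-32 -18 2 0.087
-33 -15 2 0.087
-35 -13 2 0.087
```

Emit:
{"api": "apply_moves", "payload": {
  "rows": "-3 -37 2 0.087 0.2; -7 -36 2 0.087 0.2; -10 -35 2 0.087 0.2; -13 -34 2 0.087 0.2; -16 -33 2 0.087 0.2"
}}

```text
time_s: 6.07
tcp_pos: [0.5713, 0.0953, 0.3609]
tcp_rot: [0.337, 0.941, 0.018, 0.007]
contact_force: [1.6, 0.2, -0.1]
width: 0.595
```

Emit:
{"api": "apply_moves", "payload": {
  "rows": "-18 -32 2 0.087 0.2; -21 -30 2 0.087 0.2; -24 -28 2 0.087 0.2; -26 -26 2 0.087 0.2; -28 -24 2 0.087 0.2"
}}

```text
time_s: 6.48
tcp_pos: [0.538, -0.0934, 0.3477]
tcp_rot: [0.541, 0.84, 0.021, 0.006]
contact_force: [0.1, 0.5, 0.5]
width: 0.6
```

Emit:
{"api": "apply_moves", "payload": {
  "rows": "-30 -21 2 0.087 0.2; -32 -18 2 0.087 0.2; -33 -15 2 0.087 0.2; 0 0 0 0 0.2; 0 0 0 0 0.2"
}}

```text
time_s: 6.9
tcp_pos: [0.5139, -0.2167, 0.3399]
tcp_rot: [0.659, 0.752, 0.02, 0.007]
contact_force: [-1.2, 1.3, 0.7]
width: 0.602
```

Run:
```python
from plan import *
plan([.520,-.238,.25],.107)
t=grab('top');s=grab('scene')
def c(i,x,y,w,h): return cv2.resize(i[y:y+h,x:x+w,::-1],(400,300),interpolation=cv2.INTER_CUBIC)
cv2.imwrite('pics/z2.png',np.vstack([np.hstack([c(t,145,145,160,120),c(s,350,205,140,105)]),np.hstack([c(t,345,190,160,120),c(s,100,200,160,120)])]))
```

```text
t 6.9 tcp [ 0.5139 -0.2167  0.3399] jaw 0.131 tilt [ 0.038  0.02  -0.999] F [-1.2  1.3  0.7] M [-0.02  0.08 -0.01] w 0.602 j [ 0.37  0.68 -0.07  1.85  0.02  0.58  0.43]
d [  6.1 -21.3 -89.9] spin 0.024
-8 -0 30 0.008
-8 -0 30 0.008
-8 -0 30 0.008
```

View pics/z2.png

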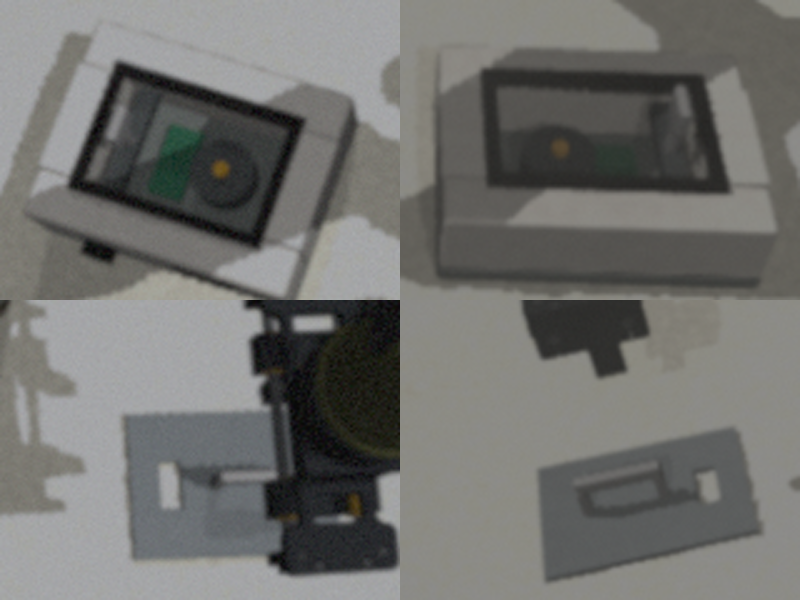

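Emit:
{"api": "apply_moves", "payload": {
  "rows": "0 0 0 0 0.2; 0 0 0 0 0.2; 0 0 0 0 0.2; 0 0 0 0 0.2; 0 0 0 0 0.2"
}}

```text
time_s: 7.42
tcp_pos: [0.5165, -0.2091, 0.3407]
tcp_rot: [0.653, 0.757, 0.022, 0.007]
contact_force: [-0.1, 1.2, -0.6]
width: 0.6
```

Emit:
{"api": "apply_moves", "payload": {
  "rows": "0 0 -30 0 0.2; 0 0 -30 0 0.2; 0 0 -30 0 0.2; 0 0 0 0 0.2; 0 0 0 0 0.2"
}}

```text
time_s: 7.83
tcp_pos: [0.5135, -0.2081, 0.4328]
tcp_rot: [0.651, 0.759, 0.022, 0.004]
contact_force: [0.3, 0.3, 0.4]
width: 0.601
```

Emit:
{"api": "apply_moves", "payload": {
  "rows": "0 0 15 0 0.2; 0 0 15 0 0.2; 0 0 15 0 0.2; 0 0 15 0 0.2; 0 0 15 0 0.2"
}}

```text
time_s: 8.25
tcp_pos: [0.5174, -0.2047, 0.3561]
tcp_rot: [0.65, 0.759, 0.023, 0.007]
contact_force: [-0.5, 0.3, -1.4]
width: 0.597
```

Emit:
{"api": "apply_moves", "payload": {
  "rows": "0 35 0 0 0.2; 0 35 0 0 0.2; 0 35 0 0 0.2; 0 0 0 0 0.2; 0 0 0 0 0.2"
}}

```text
time_s: 8.67
tcp_pos: [0.6175, -0.1851, 0.3462]
tcp_rot: [0.65, 0.76, 0.017, -0.006]
contact_force: [-0.4, -0.6, -0.3]
width: 0.598
```

Emit:
{"api": "apply_moves", "payload": {
  "rows": "0 -20 0 0 0.2; 0 -20 0 0 0.2; 0 -20 0 0 0.2; 0 -20 0 0 0.2; 0 -20 0 0 0.2"
}}

```text
time_s: 9.08
tcp_pos: [0.5161, -0.1971, 0.3392]
tcp_rot: [0.647, 0.762, 0.018, -0.008]
contact_force: [0.2, -0.2, -1.2]
width: 0.603
```

Run:
```python
from plan import *
for q in ([.337,.941,.018,.007],[.541,.84,.021,.006],[.659,.752,.02,.007]): print(Ro.from_quat(q).as_matrix()[:,2])
plan([.520,-.238,.25],.107)
```

```text
[ 0.02532061  0.02917483 -0.99925357]
[ 0.03284279  0.0288238  -0.99904481]
[ 0.03687937  0.02084912 -0.99910221]
t 9.08 tcp [ 0.5161 -0.1971  0.3392] jaw 0.1625 tilt [ 0.011  0.037 -0.999] F [ 0.2 -0.2 -1.2] M [-0.13  0.08  0.03] w 0.603 j [ 0.34  0.68 -0.08  1.85  0.02  0.61  0.42]
d [  3.9 -40.9 -89.2] spin 0.055
-15 -1 29 0.018
-15 -1 29 0.018
-15 -1 29 0.018
```

Emit:
{"api": "apply_moves", "payload": {
  "rows": "36 10 0 0 0.2; 36 10 0 0 0.2; 36 10 0 0 0.2; 0 0 0 0 0.2; 0 0 0 0 0.2"
}}

```text
time_s: 9.5
tcp_pos: [0.5179, -0.0887, 0.3405]
tcp_rot: [0.653, 0.757, 0.012, -0.012]
contact_force: [-0.4, -0.9, -0.9]
width: 0.602
```

Emit:
{"api": "apply_moves", "payload": {
  "rows": "-15 -3 4 0.008 0.2; -15 -3 4 0.008 0.2; -15 -3 4 0.008 0.2; -15 -3 4 0.008 0.2; -15 -3 4 0.008 0.2"
}}

```text
time_s: 9.92
tcp_pos: [0.5107, -0.1629, 0.3163]
tcp_rot: [0.665, 0.747, 0.013, -0.014]
contact_force: [-0.0, -0.3, -0.7]
width: 0.601
```

Emit:
{"api": "apply_moves", "payload": {
  "rows": "-15 -3 4 0.008 0.2; -15 -3 4 0.008 0.2; -15 -3 4 0.008 0.2; -15 -3 4 0.008 0.2; 0 0 0 0 0.2"
}}

```text
time_s: 10.33
tcp_pos: [0.4987, -0.2337, 0.2947]
tcp_rot: [0.681, 0.732, 0.01, -0.016]
contact_force: [-0.3, -0.0, -0.6]
width: 0.603
```

Run:
```python
from plan import *
plan([.520,-.238,.25],.107)
```

```text
t 10.33 tcp [ 0.4987 -0.2337  0.2947] jaw 0.0717 tilt [-0.01   0.036 -0.999] F [-0.3 -0.  -0.6] M [-0.14  0.05 -0.07] w 0.603 j [ 0.4   0.76 -0.06  1.88  0.02  0.53  0.41]
d [ 21.3  -4.3 -44.7] spin -0.035
-4 11 22 -0.018
-4 11 22 -0.018
```

Emit:
{"api": "apply_moves", "payload": {
  "rows": "-3 8 5 -0.01 0; -3 8 5 -0.01 0; -2 8 5 -0.01 0; 0 0 5 0 0; 0 0 0 0 0"
}}

```text
time_s: 10.75
tcp_pos: [0.5252, -0.2379, 0.2718]
tcp_rot: [0.669, 0.743, 0.011, -0.017]
contact_force: [-0.4, 0.7, 0.0]
width: 0.496
```

Run:
```python
from plan import *
plan([.523,-.242,.21],.107)
```

```text
t 10.75 tcp [ 0.5252 -0.2379  0.2718] jaw 0.1059 tilt [-0.01   0.038 -0.999] F [-0.4  0.7  0. ] M [-0.09  0.05  0.03] w 0.496 j [ 0.39  0.82 -0.07  1.81  0.03  0.54  0.43]
d [ -2.2  -4.1 -61.8] spin -0.001
-3 -1 31 -0.001
-3 -1 31 -0.001
```

Emit:
{"api": "apply_moves", "payload": {
  "rows": "-2 -1 15 0 0; -2 -1 15 0 0; -1 0 15 0 0; -1 0 15 0 0; 0 0 0 0 0"
}}

```text
time_s: 11.17
tcp_pos: [0.5259, -0.2372, 0.2098]
tcp_rot: [0.666, 0.746, 0.013, -0.016]
contact_force: [-0.9, 0.2, -0.5]
width: 0.504
```

Run:
```python
from plan import *
plan([.523,-.242,.184],.107)
t=grab('top');s=grab('scene')
def c(i,x,y,w,h): return cv2.resize(i[y:y+h,x:x+w,::-1],(400,300),interpolation=cv2.INTER_CUBIC)
cv2.imwrite('pics/z3.png',np.hstack([c(t,385,200,120,90),c(s,125,220,120,90)]))
```

```text
t 11.17 tcp [ 0.5259 -0.2372  0.2098] jaw 0.1138 tilt [-0.007  0.04  -0.999] F [-0.9  0.2 -0.5] M [-0.14  0.07  0.03] w 0.504 j [ 0.39  0.92 -0.06  1.83  0.04  0.41  0.43]
d [ -2.9  -4.8 -25.8] spin 0.007
-5.5 -3.4 25.6 0.007
```

View pics/z3.png

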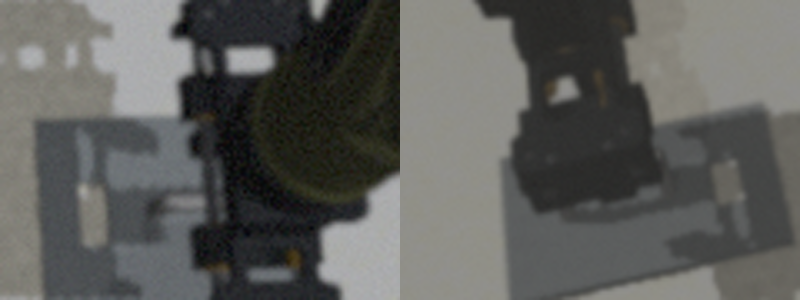

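Emit:
{"api": "apply_moves", "payload": {
  "rows": "-3 -2 4 -0.006 0; -3 -2 6 0 0; 0 0 8 0 0; 0 0 8 0 0; 0 0 0 0 0"
}}

```text
time_s: 11.68
tcp_pos: [0.5245, -0.2438, 0.187]
tcp_rot: [0.663, 0.748, 0.014, -0.012]
contact_force: [-0.4, 0.7, -0.1]
width: 0.496
```

Emit:
{"api": "apply_moves", "payload": {
  "rows": "0 0 0 0 -1; 0 0 0 0 -1; 0 0 0 0 -1; 0 0 0 0 -1; 0 0 0 0 -1",
  "newtons": 20
}}

```text
time_s: 12.1
tcp_pos: [0.5244, -0.2437, 0.1867]
tcp_rot: [0.663, 0.748, 0.014, -0.012]
contact_force: [-1.5, 0.1, 0.4]
width: 0.144
```

Emit:
{"api": "apply_moves", "payload": {
  "rows": "0 0 0 0 -1; 0 0 0 0 -1; 0 0 0 0 -1; 0 0 0 0 -1; 0 0 0 0 -1"
}}

```text
time_s: 12.52
tcp_pos: [0.5244, -0.2437, 0.1867]
tcp_rot: [0.663, 0.748, 0.014, -0.012]
contact_force: [-0.4, -0.7, -1.2]
width: 0.109
```

Run:
```python
from plan import *
plan([.523,-.242,.184],.107)
```

```text
t 12.52 tcp [ 0.5244 -0.2437  0.1867] jaw 0.1209 tilt [ 0.001  0.037 -0.999] F [-0.4 -0.7 -1.2] M [-0.13  0.03 -0.01] w 0.109 j [ 0.4   0.96 -0.06  1.83  0.05  0.37  0.44]
d [-1.4  1.7 -2.7] spin 0.014
1.7 -1.2 2.8 0.014
```

Emit:
{"api": "apply_moves", "payload": {
  "rows": "0 0 0 0 -1; 0 0 0 0 -1; 0 0 -6 0 -1; 0 0 -12 0 -1; 0 0 -15 0 -1",
  "newtons": 45
}}

```text
time_s: 12.93
tcp_pos: [0.5232, -0.2441, 0.2189]
tcp_rot: [0.663, 0.749, 0.013, -0.015]
contact_force: [-0.9, -0.5, -2.3]
width: 0.106
```

Emit:
{"api": "apply_moves", "payload": {
  "rows": "0 0 -15 0 -1; 0 0 -15 0 -1; 0 0 -15 0 -1; 0 0 -15 0 -1; 0 0 -15 0 -1"
}}

```text
time_s: 13.35
tcp_pos: [0.5227, -0.2471, 0.3018]
tcp_rot: [0.663, 0.749, 0.013, -0.015]
contact_force: [1.1, 0.2, -1.9]
width: 0.107
```

Emit:
{"api": "apply_moves", "payload": {
  "rows": "0 0 -15 0 -1; 0 0 -15 0 -1; 0 0 -10 0 -1; 0 0 0 0 -1; 0 0 0 0 -1"
}}

```text
time_s: 13.77
tcp_pos: [0.5223, -0.249, 0.3525]
tcp_rot: [0.663, 0.749, 0.015, -0.01]
contact_force: [-0.9, -0.2, -1.8]
width: 0.105
```

Run:
```python
from plan import *
plan([.585,.200,.325],-.233,maxstep=18)
```

```text
t 13.77 tcp [ 0.5223 -0.249   0.3525] jaw 0.121 tilt [ 0.004  0.035 -0.999] F [-0.9 -0.2 -1.8] M [-0.09  0.07 -0.02] w 0.105 j [ 0.42  0.69 -0.08  1.76  0.03  0.7   0.46]
d [ 62.7 449.  -27.5] spin 0.354
17 4 2 0.014
17 4 2 0.014
17 4 2 0.014
17 4 2 0.014
17 4 2 0.014
17 3 2 0.014
17 3 2 0.014
17 3 2 0.014
17 3 2 0.014
17 2 2 0.014
17 2 2 0.014
17 2 2 0.014
17 2 2 0.014
17 1 2 0.014
17 1 2 0.014
17 1 2 0.014
17 1 2 0.014
17 0 2 0.014
17 0 2 0.014
17 0 2 0.014
17 -0 2 0.014
17 -0 2 0.014
17 -1 2 0.014
17 -1 2 0.014
17 -1 2 0.014
17 -1 2 0.014
```

Gripped and lifted (about 1.9 N carried). I'll carry it slowly across, above the jars.

Emit:
{"api": "apply_moves", "payload": {
  "rows": "10 3 0 0.01 -1; 17 4 0 0.014 -1; 17 4 0 0.014 -1; 17 4 0 0.014 -1; 17 4 0 0.014 -1"
}}

```text
time_s: 14.18
tcp_pos: [0.5319, -0.1689, 0.3531]
tcp_rot: [0.692, 0.721, 0.012, -0.012]
contact_force: [-0.2, 0.7, -2.6]
width: 0.102
```

Emit:
{"api": "apply_moves", "payload": {
  "rows": "17 3 0 0.014 -1; 17 3 0 0.014 -1; 17 3 0 0.014 -1; 17 3 0 0.014 -1; 17 2 0 0.014 -1"
}}

```text
time_s: 14.6
tcp_pos: [0.5433, -0.0739, 0.3521]
tcp_rot: [0.718, 0.696, 0.01, -0.017]
contact_force: [-0.2, 0.9, -1.5]
width: 0.11
```

Emit:
{"api": "apply_moves", "payload": {
  "rows": "17 2 0 0.014 -1; 17 2 0 0.014 -1; 17 2 0 0.014 -1; 17 1 0 0.014 -1; 17 1 0 0.014 -1"
}}

```text
time_s: 15.02
tcp_pos: [0.5537, 0.0206, 0.3511]
tcp_rot: [0.742, 0.67, 0.006, -0.022]
contact_force: [-0.2, -0.1, -1.8]
width: 0.107
```

Emit:
{"api": "apply_moves", "payload": {
  "rows": "17 1 0 0.014 -1; 17 1 0 0.014 -1; 17 0 0 0.014 -1; 17 0 0 0.014 -1; 17 0 0 0.014 -1"
}}

```text
time_s: 15.43
tcp_pos: [0.5632, 0.1143, 0.3499]
tcp_rot: [0.766, 0.643, 0.001, -0.027]
contact_force: [-0.9, -1.3, -0.9]
width: 0.109
```

Emit:
{"api": "apply_moves", "payload": {
  "rows": "17 0 0 0.014 -1; 15 0 0 0.014 -1; 10 0 0 0.014 -1; 5 0 0 0.01 -1; 0 0 0 0 -1"
}}

```text
time_s: 15.85
tcp_pos: [0.5676, 0.1731, 0.3469]
tcp_rot: [0.78, 0.625, -0.004, -0.031]
contact_force: [-0.3, -0.2, -0.8]
width: 0.108
```

Run:
```python
from plan import *
plan([.585,.200,.325],-.233,maxstep=18)
```

```text
t 15.85 tcp [0.5676 0.1731 0.3469] jaw -0.2186 tilt [-0.044  0.044 -0.998] F [-0.3 -0.2 -0.8] M [-0.15  0.04  0.02] w 0.108 j [-0.41  0.73  0.09  1.72 -0.17  0.74 -0.43]
d [ 17.4  26.9 -21.9] spin 0.014
10 4 7 0.005
10 4 7 0.005
10 4 7 0.005
```

Emit:
{"api": "apply_moves", "payload": {
  "rows": "-16 -32 0 0 -1; -16 -32 0 0 -1; -16 -32 0 0 -1; 0 0 0 0 -1; 0 0 0 0 -1"
}}

```text
time_s: 16.27
tcp_pos: [0.456, 0.1441, 0.3473]
tcp_rot: [0.78, 0.625, -0.008, -0.032]
contact_force: [0.8, -0.1, -2.0]
width: 0.111
```

```bash
cat >> plan.py <<'E'
def tl():
    s=manip.state();z=Ro.from_quat(s['tcp_rot']).as_matrix()[:,2];a=jaw(s);print('t',round(s['time_s'],2),'tcp',np.round(s['tcp_pos'],4),'jaw',round(a,3),'F',np.round(s['contact_force'],1),'w',round(s['width'],3),'tilt in cover x,y',np.round([z[0]*np.cos(a)+z[1]*np.sin(a),-z[0]*np.sin(a)+z[1]*np.cos(a)],4))
E
python3 -c "
from plan import *
tl()"
```

```text
t 16.27 tcp [0.456  0.1441 0.3473] jaw -0.219 F [ 0.8 -0.1 -2. ] w 0.111 tilt in cover x,y [-0.0588  0.0275]
```

Emit:
{"api": "apply_moves", "payload": {
  "rows": "5 12 0 0 -1; 6 14 0 0 -1; 6 14 0 0 -1; 6 14 0 0 -1; 6 12 0 0 -1"
}}

```text
time_s: 16.68
tcp_pos: [0.5266, 0.1549, 0.3434]
tcp_rot: [0.781, 0.623, -0.012, -0.032]
contact_force: [0.1, -0.5, -0.3]
width: 0.106
```

```bash
python3 -c "
from plan import *
tl()"
```

```text
t 16.68 tcp [0.5266 0.1549 0.3434] jaw -0.223 F [ 0.1 -0.5 -0.3] w 0.106 tilt in cover x,y [-0.0652  0.022 ]
```

Emit:
{"api": "apply_moves", "payload": {
  "rows": "0 30 0 0 -1; 0 30 0 0 -1; 0 30 0 0 -1; 0 0 0 0 -1; 0 0 0 0 -1"
}}

```text
time_s: 17.1
tcp_pos: [0.6225, 0.1331, 0.3357]
tcp_rot: [0.782, 0.623, -0.011, -0.031]
contact_force: [-1.3, 0.7, -1.5]
width: 0.106
```

Emit:
{"api": "apply_moves", "payload": {
  "rows": "0 -30 0 0 -1; 0 -30 0 0 -1; 0 -30 0 0 -1; 0 0 0 0 -1; 0 0 0 0 -1"
}}

```text
time_s: 17.52
tcp_pos: [0.5308, 0.1513, 0.3393]
tcp_rot: [0.783, 0.621, -0.013, -0.03]
contact_force: [-0.1, -0.2, -1.9]
width: 0.106
```

Emit:
{"api": "apply_moves", "payload": {
  "rows": "0 0 -30 0 -1; 0 0 -30 0 -1; 0 0 -30 0 -1; 0 0 0 0 -1; 0 0 0 0 -1"
}}

```text
time_s: 17.93
tcp_pos: [0.5354, 0.1483, 0.4316]
tcp_rot: [0.783, 0.621, -0.015, -0.031]
contact_force: [-1.1, 0.3, -2.1]
width: 0.11
```

Emit:
{"api": "apply_moves", "payload": {
  "rows": "0 0 30 0 -1; 0 0 30 0 -1; 0 0 30 0 -1; 0 0 0 0 -1; 0 0 0 0 -1"
}}

```text
time_s: 18.35
tcp_pos: [0.5312, 0.1506, 0.3383]
tcp_rot: [0.783, 0.621, -0.013, -0.03]
contact_force: [0.6, -0.4, -2.3]
width: 0.108
```

Emit:
{"api": "apply_moves", "payload": {
  "rows": "-30 0 0 0 -1; -30 0 0 0 -1; -30 0 0 0 -1; 0 0 0 0 -1; 0 0 0 0 -1"
}}

```text
time_s: 18.77
tcp_pos: [0.5121, 0.0614, 0.3395]
tcp_rot: [0.782, 0.622, -0.011, -0.03]
contact_force: [0.6, 0.2, -2.1]
width: 0.107
```

Emit:
{"api": "apply_moves", "payload": {
  "rows": "30 0 0 0 -1; 30 0 0 0 -1; 30 0 0 0 -1; 0 0 0 0 -1; 0 0 0 0 -1"
}}

```text
time_s: 19.18
tcp_pos: [0.5361, 0.1514, 0.3463]
tcp_rot: [0.784, 0.62, -0.008, -0.028]
contact_force: [-0.1, -1.6, -1.6]
width: 0.105
```

```bash
python3 -c "
from plan import *
tl();print(np.round(manip.state()['joint_positions'],2))"
```

```text
t 19.18 tcp [0.5361 0.1514 0.3463] jaw -0.233 F [-0.1 -1.6 -1.6] w 0.105 tilt in cover x,y [-0.0533  0.0225]
[-0.4   0.69  0.09  1.82 -0.17  0.67 -0.42]
```

Emit:
{"api": "apply_moves", "payload": {
  "rows": "-38 0 0 0 -1; -38 0 0 0 -1; -38 0 0 0 -1; 0 0 0 0 -1; 0 0 0 0 -1"
}}

```text
time_s: 19.6
tcp_pos: [0.5108, 0.0414, 0.3459]
tcp_rot: [0.781, 0.624, -0.003, -0.027]
contact_force: [0.9, 0.4, -1.5]
width: 0.106
```

Emit:
{"api": "apply_moves", "payload": {
  "rows": "38 0 0 0 -1; 38 0 0 0 -1; 38 0 0 0 -1; 0 0 0 0 -1; 0 0 0 0 -1"
}}

```text
time_s: 20.02
tcp_pos: [0.5388, 0.1531, 0.3513]
tcp_rot: [0.785, 0.619, -0.003, -0.026]
contact_force: [-0.0, -0.4, -2.1]
width: 0.11
```

Emit:
{"api": "apply_moves", "payload": {
  "rows": "-38 0 0 0 -1; -38 0 0 0 -1; -38 0 0 0 -1; 0 0 0 0 -1; 0 0 0 0 -1"
}}

```text
time_s: 20.43
tcp_pos: [0.5122, 0.0435, 0.3484]
tcp_rot: [0.781, 0.624, 0.0, -0.026]
contact_force: [-0.3, 0.8, -1.5]
width: 0.106
```

Emit:
{"api": "apply_moves", "payload": {
  "rows": "38 0 0 0 -1; 38 0 0 0 -1; 38 0 0 0 -1; 0 0 0 0 -1; 0 0 0 0 -1"
}}

```text
time_s: 20.85
tcp_pos: [0.5393, 0.1547, 0.3529]
tcp_rot: [0.785, 0.619, -0.0, -0.025]
contact_force: [-1.2, -0.8, -1.9]
width: 0.107
```

```bash
python3 -c "
from plan import *
tl();print(np.round(manip.state()['joint_positions'],2))"
```

```text
t 20.85 tcp [0.5393 0.1547 0.3529] jaw -0.234 F [-1.2 -0.8 -1.9] w 0.107 tilt in cover x,y [-0.04    0.0309]
[-0.41  0.68  0.1   1.81 -0.18  0.67 -0.42]
```

Emit:
{"api": "apply_moves", "payload": {
  "rows": "-40 0 0 0 -1; -40 0 0 0 -1; -40 0 0 0 -1; 0 0 0 0 -1; 0 0 0 0 -1"
}}

```text
time_s: 21.27
tcp_pos: [0.5109, 0.039, 0.3487]
tcp_rot: [0.781, 0.624, 0.002, -0.026]
contact_force: [-0.3, 1.1, -1.7]
width: 0.107
```

Emit:
{"api": "apply_moves", "payload": {
  "rows": "38 0 0 0 -1; 38 0 0 0 -1; 38 0 0 0 -1; 0 0 0 0 -1; 0 0 0 0 -1"
}}

```text
time_s: 21.68
tcp_pos: [0.5378, 0.15, 0.353]
tcp_rot: [0.785, 0.619, 0.001, -0.025]
contact_force: [-0.2, -1.7, -1.8]
width: 0.108
```

Emit:
{"api": "apply_moves", "payload": {
  "rows": "-40 0 0 0 -1; -40 0 0 0 -1; -40 0 0 0 -1; 0 0 0 0 -1; 0 0 0 0 -1"
}}

```text
time_s: 22.1
tcp_pos: [0.5092, 0.0345, 0.3482]
tcp_rot: [0.781, 0.624, 0.003, -0.026]
contact_force: [0.1, 1.4, -1.5]
width: 0.104
```

Emit:
{"api": "apply_moves", "payload": {
  "rows": "38 0 0 0 -1; 38 0 0 0 -1; 38 0 0 0 -1; 0 0 0 0 -1; 0 0 0 0 -1"
}}

```text
time_s: 22.52
tcp_pos: [0.536, 0.1456, 0.3526]
tcp_rot: [0.785, 0.619, 0.003, -0.025]
contact_force: [0.4, -1.8, -1.8]
width: 0.109
```

Emit:
{"api": "apply_moves", "payload": {
  "rows": "-40 0 0 0 -1; -40 0 0 0 -1; -40 0 0 0 -1; 0 0 0 0 -1; 0 0 0 0 -1"
}}

```text
time_s: 22.93
tcp_pos: [0.5074, 0.0301, 0.3474]
tcp_rot: [0.781, 0.624, 0.005, -0.026]
contact_force: [0.5, 1.1, -2.1]
width: 0.107
```

Emit:
{"api": "apply_moves", "payload": {
  "rows": "38 0 0 0 -1; 38 0 0 0 -1; 38 0 0 0 -1; 0 0 0 0 -1; 0 0 0 0 -1"
}}

```text
time_s: 23.35
tcp_pos: [0.5341, 0.1413, 0.3519]
tcp_rot: [0.785, 0.619, 0.004, -0.026]
contact_force: [-0.1, -1.4, -1.7]
width: 0.103
```

```bash
python3 -c "
from plan import *
tl();print(np.round(manip.state()['joint_positions'],2))"
```

```text
t 23.35 tcp [0.5341 0.1413 0.3519] jaw -0.234 F [-0.1 -1.4 -1.7] w 0.103 tilt in cover x,y [-0.0353  0.0375]
[-0.38  0.67  0.1   1.84 -0.18  0.65 -0.4 ]
```

```bash
python3 -c "
from plan import *
plan([.5887,.1988,.312],-.233,maxstep=15)"
```

```text
t 23.35 tcp [0.5341 0.1413 0.3519] jaw -0.234 tilt [-0.026  0.045 -0.999] F [-0.1 -1.4 -1.7] M [-0.31  0.05  0.02] w 0.103 j [-0.38  0.67  0.1   1.84 -0.18  0.65 -0.4 ]
d [ 54.6  57.5 -39.9] spin -0.001
11 7 7 -0.000
11 7 7 -0.000
11 7 7 -0.000
11 7 7 -0.000
11 7 7 -0.000
11 7 7 -0.000
```

Emit:
{"api": "apply_moves", "payload": {
  "rows": "8 5 5 0 -1; 11 7 7 0 -1; 11 7 7 0 -1; 11 7 7 0 -1; 11 7 7 0 -1"
}}

```text
time_s: 23.77
tcp_pos: [0.5784, 0.1862, 0.3187]
tcp_rot: [0.785, 0.618, 0.003, -0.025]
contact_force: [0.3, 0.4, -1.3]
width: 0.106
```

Emit:
{"api": "apply_moves", "payload": {
  "rows": "10 6 6 0 -1; 0 0 0 0 -1; 0 0 0 0 -1"
}}

```text
time_s: 24.02
tcp_pos: [0.588, 0.1959, 0.3095]
tcp_rot: [0.785, 0.618, 0.002, -0.026]
contact_force: [-0.3, -0.7, -1.5]
width: 0.11
```

Run:
```python
from plan import *
tl()
plan([.5887,.1988,.308],-.233)
t=grab('top');s=grab('scene')
def c(i,x,y,w,h): return cv2.resize(i[y:y+h,x:x+w,::-1],(400,300),interpolation=cv2.INTER_CUBIC)
cv2.imwrite('pics/z4.png',np.hstack([c(t,135,130,160,120),c(s,350,180,160,120)]))
```

```text
t 24.02 tcp [0.588  0.1959 0.3095] jaw -0.236 F [-0.3 -0.7 -1.5] w 0.11 tilt in cover x,y [-0.0377  0.0357]
t 24.02 tcp [0.588  0.1959 0.3095] jaw -0.2364 tilt [-0.028  0.044 -0.999] F [-0.3 -0.7 -1.5] M [-0.18  0.11  0.03] w 0.11 j [-0.44  0.81  0.1   1.67 -0.2   0.69 -0.45]
d [ 0.7  2.9 -1.5] spin -0.003
2.9 0.0 1.6 -0.003
```

View pics/z4.png

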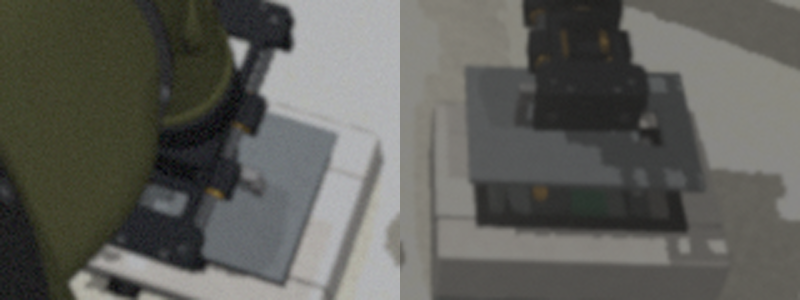

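Run:
```python
from fit import *
from plan import *
s=manip.state()
R0=Ro.from_quat([0.663,0.748,0.014,-0.012]);Rc=Ro.from_quat(s['tcp_rot'])*R0.inv()*Ro.from_euler('z',.121)
g=s['tcp_pos']+.1473*Ro.from_quat(s['tcp_rot']).as_matrix()[:,2]
o=g+Rc.apply([0,.0168,-.0397]);sl=g+Rc.apply([0,.0688,-.0397]);print('cover pred',o,'euler',Rc.as_euler('zyx'),'slot',sl)
L=np.array([[-.06,-.085,.005],[-.06,.085,.005],[.06,.085,.005],[.06,-.085,.005]])
us=loc((350,180),2.5,[(67,67),(280,72),(305,190),(80,180)]);ut=loc((135,130),2.5,[(285,282),(335,125)])
def f(p,tilt,both=0):
    R=Ro.from_euler('zyx',[p[3],tilt[0],tilt[1]]);P=R.apply(L)+p[:3]
    r=(proj('scene',P)-us).ravel()
    return r
e=Rc.as_euler('zyx')
r=least_squares(f,[*o,e[0]],args=(e[1:],));print('scene fit',r.x,np.round(r.fun,1));
P=Rc.apply(L)+o;print('pred-obs scene',(proj('scene',P)-us).round(1).tolist(),'top',(proj('top',P[[0,3]])-ut).round(1).tolist())
r=least_squares(lambda p:f(p,p[4:6]),[*o,*e]);print('6dof',r.x,np.round(r.fun,1))
```

```text
cover pred [0.58584275 0.21877424 0.12318405] euler [-0.2361534   0.04172404  0.00936807] slot [0.59799832 0.26933352 0.12315021]
scene fit [ 0.57503928  0.22785048  0.10991731 -0.22715381] [ 0.9  0.5 -0.2  0.7  0.7 -1.4 -1.4  0.3]
pred-obs scene [[-1.2, -0.8], [-0.5, 0.0], [0.0, -1.1], [-4.3, -0.1]] top [[-2.1, -0.5], [0.3, 2.5]]
6dof [ 0.57451186  0.22815397  0.10955678 -0.21088707  0.07611314 -0.01194809] [ 0.9 -0.6 -0.7  0.5  0.6 -0.5 -0.7  0.6]
```

Emit:
{"api": "apply_moves", "payload": {
  "rows": "3 1 2 0 -1; 0 0 5 0 -1; 0 0 6 0 -1; 0 0 6 0 -1; 0 0 0 0 -1"
}}

```text
time_s: 24.53
tcp_pos: [0.5882, 0.1969, 0.2909]
tcp_rot: [0.787, 0.617, 0.002, -0.025]
contact_force: [0.0, 0.7, -2.0]
width: 0.107
```

```bash
cat >> plan.py <<'E'
def pred():
    s=manip.state();R0=Ro.from_quat([0.663,0.748,0.014,-0.012]);Rc=Ro.from_quat(s['tcp_rot'])*R0.inv()*Ro.from_euler('z',.121)
    g=s['tcp_pos']+.1473*Ro.from_quat(s['tcp_rot']).as_matrix()[:,2]
    o=g+Rc.apply([0,.0168,-.0397]);sl=g+Rc.apply([0,.0688,-.0397]);yw=Rc.as_euler('zyx')
    d=np.array([.6008,.2723])-sl[:2];a=-.234
    print('cover',o.round(4),'zyx',yw.round(3),'wing-slot in cover x,y mm',np.round([1000*(d[0]*np.cos(a)+d[1]*np.sin(a)),1000*(-d[0]*np.sin(a)+d[1]*np.cos(a))],1),'M',np.round(s['torque'],2))
    tl()
E
python3 -c "
from plan import *
pred()"
```

```text
cover [0.5865 0.2198 0.1041] zyx [-0.239  0.041  0.009] wing-slot in cover x,y mm [1.5 2.4] M [-0.12  0.06  0.01]
t 24.53 tcp [0.5882 0.1969 0.2909] jaw -0.24 F [ 0.   0.7 -2. ] w 0.107 tilt in cover x,y [-0.037   0.0351]
```

Emit:
{"api": "apply_moves", "payload": {
  "rows": "2 2 0 -0.005 -1; 0 0 0 0 -1; 0 0 6 0 -1; 0 0 6 0 -1; 0 0 0 0 -1"
}}

```text
time_s: 24.95
tcp_pos: [0.5905, 0.1988, 0.2776]
tcp_rot: [0.785, 0.619, 0.002, -0.025]
contact_force: [-0.2, 1.1, -1.9]
width: 0.103
```

Run:
```python
from plan import *
pred()
s=grab('scene')
cv2.imwrite('pics/z5.png',cv2.resize(s[195:285,370:490,::-1],(640,480),interpolation=cv2.INTER_CUBIC))
```

```text
cover [0.5887 0.2218 0.0908] zyx [-0.234  0.041  0.008] wing-slot in cover x,y mm [ 0.1 -0.1] M [-0.12  0.03 -0.03]
t 24.95 tcp [0.5905 0.1988 0.2776] jaw -0.234 F [-0.2  1.1 -1.9] w 0.103 tilt in cover x,y [-0.0368  0.0352]
```

View pics/z5.png

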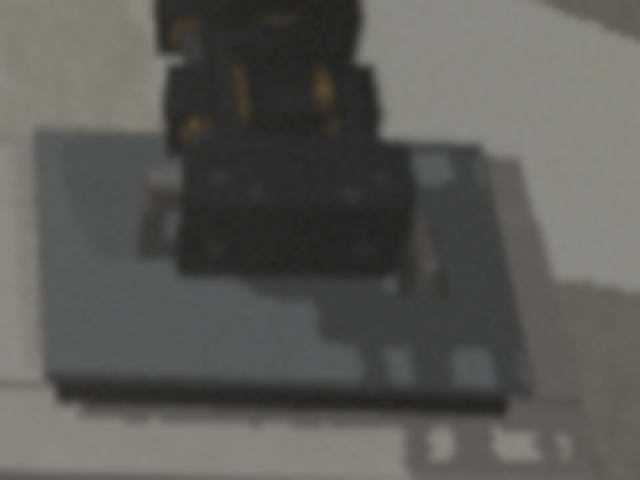

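Emit:
{"api": "apply_moves", "payload": {
  "rows": "0 0.3 5 0 -1; 0 0.3 5 0 -1; 0 0 4 0 -1; 0 0 3 0 -1; 0 0 0 0 -1"
}}

```text
time_s: 25.42
tcp_pos: [0.5909, 0.1996, 0.2598]
tcp_rot: [0.785, 0.619, 0.003, -0.025]
contact_force: [-1.3, -0.3, 3.7]
width: 0.104
```

```bash
python3 -c "
from plan import *
pred()"
```

```text
cover [0.5893 0.2226 0.073 ] zyx [-0.234  0.04   0.009] wing-slot in cover x,y mm [-0.3 -1. ] M [-0.13  0.08  0.03]
t 25.42 tcp [0.5909 0.1996 0.2598] jaw -0.235 F [-1.3 -0.3  3.7] w 0.104 tilt in cover x,y [-0.0359  0.0359]
```

Emit:
{"api": "apply_moves", "payload": {
  "rows": "0 0 2 0 -1; 0 0 2 0 -1; 0 0 2 0 -1; 0 0 2 0 -1; 0 0 2 0 -1"
}}

```text
time_s: 25.83
tcp_pos: [0.5901, 0.1996, 0.2565]
tcp_rot: [0.785, 0.619, 0.004, -0.026]
contact_force: [-5.6, -1.1, 13.8]
width: 0.109
```

```bash
python3 -c "
from plan import *
pred()"
```

```text
cover [0.5886 0.2229 0.0698] zyx [-0.234  0.04   0.01 ] wing-slot in cover x,y mm [ 0.4 -1.1] M [-0.43  0.84  0.02]
t 25.83 tcp [0.5901 0.1996 0.2565] jaw -0.234 F [-5.6 -1.1 13.8] w 0.109 tilt in cover x,y [-0.0359  0.0374]
```

Emit:
{"api": "apply_moves", "payload": {
  "rows": "0 0 3 0 -1; 0 0 3 0 -1; 0 0 3 0 -1; 0 0 3 0 -1; 0 0 3 0 -1",
  "newtons": 30
}}

```text
time_s: 26.25
tcp_pos: [0.5896, 0.199, 0.2564]
tcp_rot: [0.785, 0.619, 0.006, -0.026]
contact_force: [-6.7, -2.7, 21.5]
width: 0.108
```

Run:
```python
from plan import *
pred()
s=grab('scene')
cv2.imwrite('pics/z6.png',cv2.resize(s[200:305,350:490,::-1],(800,600),interpolation=cv2.INTER_CUBIC))
```

```text
cover [0.5887 0.223  0.0697] zyx [-0.235  0.036  0.014] wing-slot in cover x,y mm [ 0.3 -1.3] M [-0.43  1.39  0.12]
t 26.25 tcp [0.5896 0.199  0.2564] jaw -0.235 F [-6.7 -2.7 21.5] w 0.108 tilt in cover x,y [-0.033   0.0417]
```

View pics/z6.png

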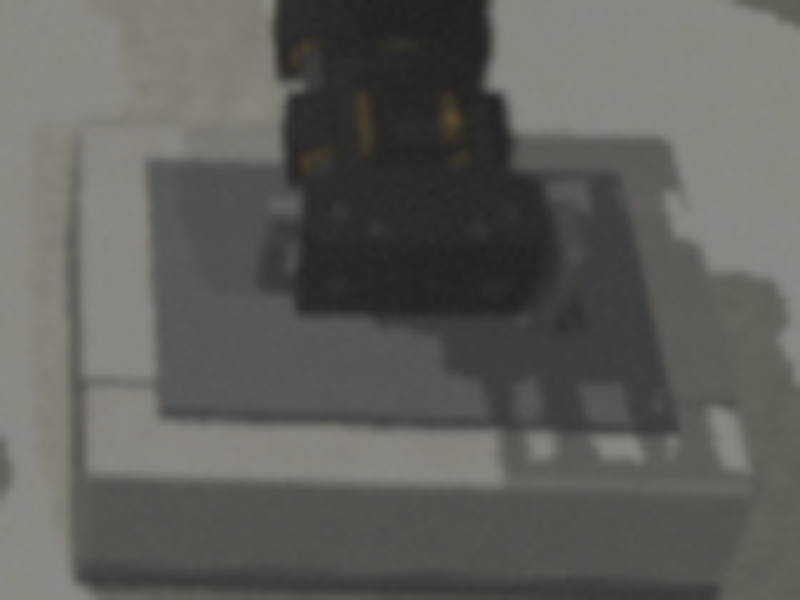

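Run:
```python
from fit import *
L=np.array([[-.06,-.085,.075],[-.06,.085,.075],[.06,.085,.075],[.06,-.085,.075]])
us=np.array([(148,160),(618,172),(678,430),(160,415)],float)
C=lambda P:(proj('scene',P)-[350,200])*800/140
p=[.5897,.2226,-.2345]
S=C(T(p,[[-.085,-.11,.07],[.085,.11,.07],[.085,-.11,.07]]));print('stirrer corners pred',S.round(0).tolist(),'seen',[(80,120),(748,490),(88,475)])
for nm,dz in(('flat',[0,0,0,0]),('back up5',[.005,.005,0,0]),('all up5',[.005]*4)):
    M=L.copy();M[:,2]+=dz;print(nm,(C(T(p,M))-us).round(1).tolist())
```

```text
stirrer corners pred [[75.0, 119.0], [763.0, 496.0], [84.0, 476.0]] seen [(80, 120), (748, 490), (88, 475)]
flat [[-1.3, -2.5], [-0.2, -0.1], [-1.2, -4.9], [0.0, -5.5]]
back up5 [[-0.2, -12.7], [2.7, -10.1], [-1.2, -4.9], [0.0, -5.5]]
all up5 [[-0.2, -12.7], [2.7, -10.1], [2.3, -14.9], [1.3, -15.6]]
```

Run:
```python
from plan import *
for i in range(6): grab('top')
pred()
```

```text
cover [0.5887 0.223  0.0697] zyx [-0.235  0.036  0.014] wing-slot in cover x,y mm [ 0.3 -1.3] M [-0.43  1.38  0.09]
t 26.6 tcp [0.5895 0.199  0.2564] jaw -0.235 F [-7.  -1.3 21.4] w 0.107 tilt in cover x,y [-0.0331  0.0417]
```

Emit:
{"api": "apply_moves", "payload": {
  "rows": "0 0.7 3 0 -1; 0 0.7 3 0 -1; 0 0 3 0 -1"
}}

```text
time_s: 26.85
tcp_pos: [0.5896, 0.1987, 0.2564]
tcp_rot: [0.785, 0.619, 0.007, -0.027]
contact_force: [-5.7, -2.1, 20.0]
width: 0.108
```

Run:
```python
from plan import *
pred()
for i in range(16): s=grab('scene','fin.png') if i==15 else grab('top')
pred()
for q,z in (('jar_a',0),):
    for n in('top','scene'):
        nets.mark_of
        for r in nets.mark_of(q,n)[:4]: print(n,np.round(at(n,r['location'],z),3),round(r['confidence'],2))
cv2.imwrite('pics/z7.png',cv2.resize(s[200:305,350:490,::-1],(800,600),interpolation=cv2.INTER_CUBIC))
```

```text
cover [0.5887 0.2231 0.0697] zyx [-0.234  0.036  0.016] wing-slot in cover x,y mm [ 0.4 -1.4] M [-0.54  1.16  0.11]
t 26.85 tcp [0.5896 0.1987 0.2564] jaw -0.235 F [-5.7 -2.1 20. ] w 0.108 tilt in cover x,y [-0.034   0.0437]
cover [0.5887 0.2231 0.0698] zyx [-0.234  0.036  0.016] wing-slot in cover x,y mm [ 0.3 -1.3] M [-0.44  1.45  0.08]
t 27.65 tcp [0.5897 0.1987 0.2564] jaw -0.235 F [-5.6 -2.8 21.9] w 0.106 tilt in cover x,y [-0.034   0.0437]
top [0.562 0.003 0.   ] 0.91
top [0.454 0.011 0.   ] 0.83
top [ 0.343 -0.031 -0.   ] 0.81
top [ 0.662 -0.006  0.   ] 0.55
scene [ 0.669 -0.003  0.   ] 0.97
scene [0.569 0.006 0.   ] 0.65
scene [ 0.336 -0.034  0.   ] 0.63
scene [0.444 0.013 0.   ] 0.55
```

View pics/z7.png

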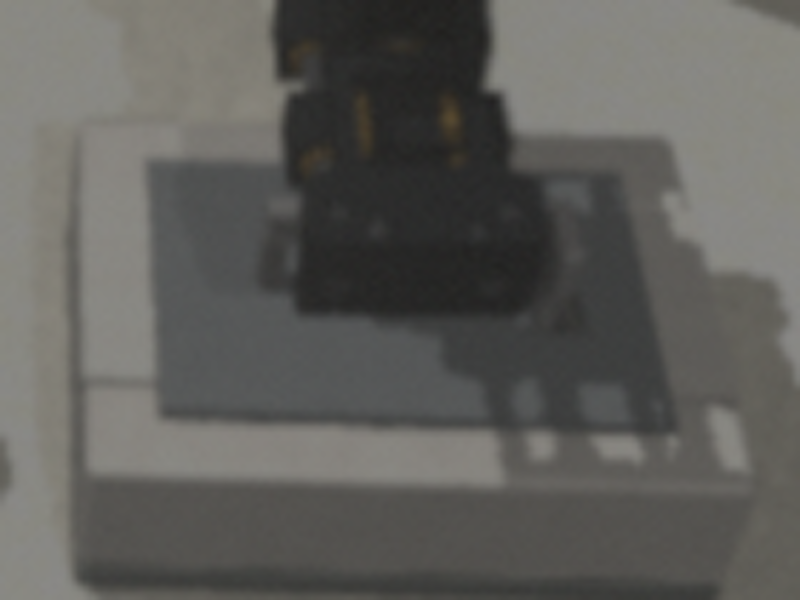

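```bash
python3 -c "
from bench import manip
print(manip.sign_off())"
```

```text
the job is handed in; nothing more can be done
None
```

I turned the wing to lie along the slot and fitted the cover over it. I then pressed the cover down on the gasket and handed the job in at about 28 s, still gripping the handle and pushing down with about 21 N.

**Last checks**
- **Wing in slot:** the wing was left about 0.01 rad short of the slot direction. The arm pose puts the wing axis within about 1.5 mm of the slot centre, and the last picture appears to show the wing in the slot.
- **Flush on the frame:** the arm reading put the cover's underside 69.8 mm above the bench, against 70 mm for the frame. The picture fits a flat cover to about 1 mm. Forces and height held steady over the last 0.8 s, and the pressure sits well inside the cover's outline.
- **Jars:** seen where they were, within the networks' scatter of under 1 cm.

**Not perfect**
- **Hand tilt:** the hand drifted about 2–3° off vertical while carrying the cover, and I only partly corrected it. The cover levelled itself in the grip when pressed, and a sideways force of about 6 N remains.
- **Disagreeing measurement:** one camera fit taken above the hatch put the cover about 1 cm away from the arm's own reading, mainly because of one badly read corner. I went by the arm reading.

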